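Load the saw's infeed rack with four bars in cutting order

TASK

Move the four round bars from the wooden stock rack into the blue steel rack that feeds the saw, keeping their cutting order: the bar nearest the wooden rack's red end goes into the place nearest the steel rack's red end, the next bar into the next place, and so on. Each bar must lie seated in both V saddles of its place, sticking out about equally at both ends; set the bars down without dropping them, and do not shift the tape measure.

Things in the scene. Friction and masses are not known exactly. Their poses are not given: they have to be found in the camera images.
- bar_black_center (a point): Centre of the loose round bright steel tube with black-painted ends: 32 mm in diameter, 180 mm long, about 0.39 kg, lying level with its x axis along its length. It starts in one of the four places of the wooden rack, above its tag. Lying in a 90-degree V its centre is 23 mm above the bottom of the V.
- bar_green_center (a point): Centre of the loose round solid aluminium bar with green-painted ends: 28 mm in diameter, 180 mm long, about 0.30 kg, lying level with its x axis along its length. It starts in one of the four places of the wooden rack, above its tag. Lying in a 90-degree V its centre is 20 mm above the bottom of the V.
- bar_yellow_center (a point): Centre of the loose round solid dark hot-rolled steel bar with yellow-painted ends: 24 mm in diameter, 180 mm long, about 0.64 kg, lying level with its x axis along its length. It starts in one of the four places of the wooden rack, above its tag. Lying in a 90-degree V its centre is 17 mm above the bottom of the V.
- bar_white_center (a point): Centre of the loose round solid brass bar with white-painted ends: 20 mm in diameter, 180 mm long, about 0.48 kg, lying level with its x axis along its length. It starts in one of the four places of the wooden rack, above its tag. Lying in a 90-degree V its centre is 14 mm above the bottom of the V.
- tag_black: Fixed black shelf tag, a sloping strip 58 mm wide on the far side of the wooden rack, at the place where the black-ended bar starts. Origin at its centre, 18 mm above the bench, 82 mm along x from the rack's centre line. Axes as the rack's: x along the bars, y along the row towards the wooden rack's RED end (robot's left; other end bare wood). Places 80 mm apart, V bottoms 40 mm up, tooth tops 65 mm.
- tag_green: Fixed green shelf tag, a sloping strip 58 mm wide on the far side of the wooden rack, at the place where the green-ended bar starts. Origin at its centre, 18 mm above the bench, 82 mm along x from the rack's centre line. Axes as the rack's: x along the bars, y along the row towards the wooden rack's RED end (robot's left; other end bare wood). Places 80 mm apart, V bottoms 40 mm up, tooth tops 65 mm.
- tag_yellow: Fixed yellow shelf tag, a sloping strip 58 mm wide on the far side of the wooden rack, at the place where the yellow-ended bar starts. Origin at its centre, 18 mm above the bench, 82 mm along x from the rack's centre line. Axes as the rack's: x along the bars, y along the row towards the wooden rack's RED end (robot's left; other end bare wood). Places 80 mm apart, V bottoms 40 mm up, tooth tops 65 mm.
- tag_white: Fixed white shelf tag, a sloping strip 58 mm wide on the far side of the wooden rack, at the place where the white-ended bar starts. Origin at its centre, 18 mm above the bench, 82 mm along x from the rack's centre line. Axes as the rack's: x along the bars, y along the row towards the wooden rack's RED end (robot's left; other end bare wood). Places 80 mm apart, V bottoms 40 mm up, tooth tops 65 mm.
- saw_rack: Fixed blue steel rack, 350 x 146 mm. Origin on the bench under its middle; x along the bars, y along the row, z up. Four places at y = -120, -40, 40, 120 mm, each a pair of 90-degree V saddles (at x = -55 and 55 mm, 50 mm wide); V bottoms 40 mm above the bench, tips 65, end stops 72; between the saddles only a 24 mm high tie bar at each end. RED end at -y (robot's right); the other is blue.
- tape_measure: Bystander: yellow tape measure lying flat beyond the racks, about 75 x 75 x 35 mm; origin on the bench under its middle.
Things that resemble listed ones, but are neither listed nor needed, are in the scene too. Leave any purple or turquoise look-alike of the part that bears bar_yellow_center alone.

How it is judged:
By the outcome, as a careful person would: the job done as asked, in the order asked, and still so for the second after the job is handed in, with the robot touching nothing.
It also fails if it takes over 112 s, if anything falls off the work surface, if the arm or the gripper's body presses on something with over 40 N, if the wrist force passes 120 N, or if a joint passes its speed limit or range.

ROBOT

A 6-joint arm with a two-finger parallel gripper is mounted at the origin on the work surface. World frame = base frame: x ahead of the robot, y to its left, z up, the work surface at z = 0. Lengths are in m, angles in degrees, forces in N, time in s.
With the tool pointing down it reaches from about 0.4 to 0.825 m from the base axis. Payload 7 kg.
Tool frame: the origin (TCP) lies midway between the tips of the shut fingers; the grasp point (between the pads) lies r.pinch_z behind it (r.pinch_z is the distance from the TCP to the grasp point, in m); z points along the fingers, y is the line along which they close (so a half turn about z gives the same grasp; the last joint's range is limited). The gripper opens to 88 mm and grips with 3 to 60 N. Pads are 19 mm wide; open, the fingers measure 130 mm over their backs; the gripper's body (78 mm by 193 mm) begins 47 mm behind the grasp point.
Start: joints at [-59.124, 20.546, 0.682, 0, -70.136, -16.507], TCP at [0.167, -0.654, 0.227] pointing down, gripper open.
Joint ranges: [-176.03, 176.03], [-82.01, 121.73], [-58.28, 71.71], [-173.87, 95.51], [-174.79, -0.11], [-173.66, 173.66]. Speed limits (degrees/s): [136.94, 136.94, 172.46, 180, 180, 180].

INTERFACE

Orientations are given as [roll, pitch, yaw] about the fixed x, y, z axes, in that order (R = Rz(yaw) Ry(pitch) Rx(roll)).
In Python, from plant import r, optics, job gives the robot as it stands.
- The arm moves only by the shell command python3 -m crank 'ROWS' [FORCE]. ROWS is JSON, a list of rows, each an object with "xyz": the shift along the tool's x, y, z in units of 30 mm (1.0 is 30 mm), a list of three; "delta_rot": the turn, a rotation vector about the tool's x, y, z in degrees, a list of three; "claw": the closure, from 0 (fully open) to 1 (shut). A call has 1 to 20 rows; each row is the pose to reach, as a shift and turn from the pose commanded when the call began, along the tool's axes at that moment; what a row does not reach only later rows make up. A row lasts 1/8 s, in which the tool goes at most 62.5 mm and 10.7 degrees, less where a joint would pass 70% of its speed; a pose out of reach is approached as far as the arm can. A call with a gripper value outside its range is refused whole. The fingers move at their own pace and stop on an object; FORCE is the grip in N (left out, the last holds). Time passes only in rows, so rows that repeat a pose let the fingers close. It gives the time, the measured TCP pose, the force, the opening and the grip force at its end, in the units of the state.
- r.get_state(): the state, without advancing time (a new reading comes with each control period).
- optics.capture(name): name is "scene" or "top" or "wrist"; returns a dict with "img" (420x560x3 uint8, blue, green, red), "fovy" (degrees; the focal length in pixels is half the picture's height over the tangent of half this angle, whatever the lens; pixels are square), "cx", "cy" (the principal point, pixels), "eye" and "rotation" of the camera in the world; the wrist camera has in their place "hand_eye" (4x4, takes a point from camera to tool coordinates, whose origin is the TCP and whose axes are the flange's). Camera axes: x right, y up, looking along -z (the intrinsics and any distortion apply to the point x, -y, -z); pixel columns grow to the right and rows downward; lengths in m; the calibration is good to about 2 mm. A picture is of the moment at which its call begins: read the wrist's pose just before it. There is no depth.
- job.close_job(): hands the job in; it is judged then, once.
The state is a dict: "time_s": time; "joints": joint angles; "qd": joint speeds; "joint_torque": joint torques, N m; "tcp_pos": TCP position; "eef_rot": TCP orientation; "contact_force": force on the tool from outside, world axes, zero at the start; "moment": the same for the moment, N m; "gripper_width": finger opening in m; "gripper_force": force on a finger pad.
Only numpy, scipy, OpenCV 4.12 (cv2) and the standard library are available. Lean on these libraries where they do the work, as an engineer would, in place of code of your own. Each camera call takes 0.05 s, during which the arm holds its last target. There are 200 camera calls.

## Working session

There is one attempt and no reset: what is moved stays moved. The work goes in short steps, Python scripts to look and compute and a shell command to move; the robot and the scene stay as the last step left them, time stands still between calls to the robot, and variables do not carry over. Pictures are saved under pics/ and viewed, at most 14 in all, crops included, and the job is handed in when it is done.

```bash
ls; mkdir -p pics; python3 - <<'E'
from plant import r, optics
import cv2
print(r.get_state(), r.pinch_z)
for n in("scene","top"):
    c=optics.capture(n); cv2.imwrite(f"pics/{n}0.png",c["img"])
    print(n,{k:v for k,v in c.items() if k!="img"})
E
```

```text
pics
{'time_s': 0.0, 'joints': array([-5.91222202e+01,  2.05905813e+01,  6.34026257e-01, -2.09288446e-02,
       -7.01340310e+01, -1.65095541e+01]), 'qd': array([ 0.02664909, -0.07346858, -0.05791117, -0.04052442, -0.0775105 ,
       -0.00492774]), 'joint_torque': array([ 1.90600549e-03, -5.82723534e+01,  2.93068510e+01,  6.99744433e+00,
        7.15629256e-03, -2.54959814e-04]), 'tcp_pos': array([ 0.16739623, -0.65341924,  0.22563168]), 'eef_rot': array([ 1.79907557e+02, -6.88159264e-03, -1.65638896e+02]), 'contact_force': array([-0.25519721,  0.90492023,  0.41110345]), 'moment': array([ 0.04655981, -0.0124911 ,  0.0562553 ]), 'gripper_force': 0.0, 'gripper_width': 0.08743470201093591} 0.0188
scene {'fovy': 46.499360118829614, 'cx': 276.30868973179685, 'cy': 208.1664661650136, 'eye': array([1.11361454, 0.49177964, 1.05004874]), 'rotation': array([ 36.42963054,  -1.03048471, 125.18997288])}
top {'fovy': 56.807523569651266, 'cx': 282.33273243896093, 'cy': 206.6703354265159, 'eye': array([0.41619802, 0.08972169, 1.13986804]), 'rotation': array([  4.15363323,   0.53124929, -90.27613691])}
```

View pics/scene0.png

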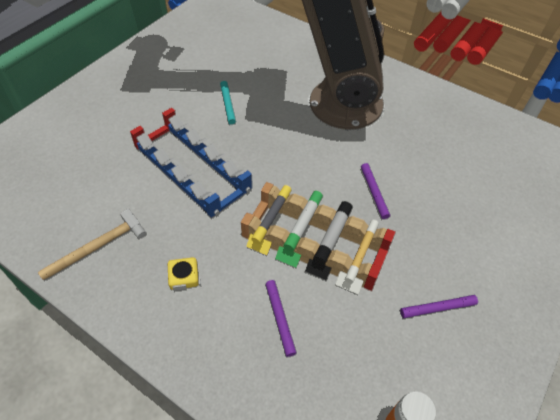

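View pics/top0.png

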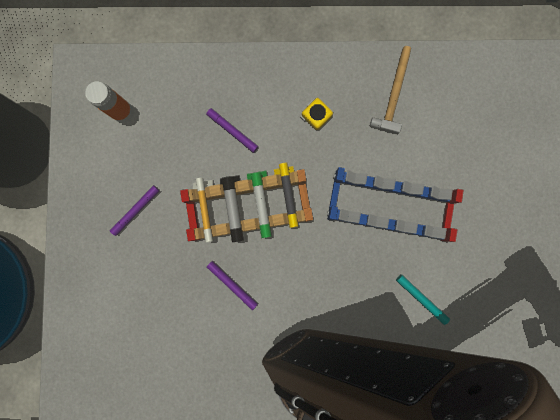

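The top view has the wooden rack at columns 180–312, with white, black, green and yellow bars in order from its red (left) end. The saw rack is at 328–462 with its red end on the right, and the tape is at (317,113).

```bash
cat > h.py <<'E'
import numpy as np, cv2
from scipy.spatial.transform import Rotation as R
def ray(c,u,v,Rw=None,eye=None):
    f=c["img"].shape[0]/2/np.tan(np.radians(c["fovy"]/2))
    d=np.array([(u-c["cx"])/f,-(v-c["cy"])/f,-1.])
    if Rw is None: Rw=R.from_euler("xyz",c["rotation"],degrees=True).as_matrix(); eye=c["eye"]
    return eye,Rw@d
def atz(c,u,v,z,Rw=None,eye=None):
    e,d=ray(c,u,v,Rw,eye); return e+d*(z-e[2])/d[2]
def proj(c,p,Rw=None,eye=None):
    f=c["img"].shape[0]/2/np.tan(np.radians(c["fovy"]/2))
    if Rw is None: Rw=R.from_euler("xyz",c["rotation"],degrees=True).as_matrix(); eye=c["eye"]
    q=Rw.T@(np.asarray(p)-eye); return c["cx"]+f*q[0]/-q[2], c["cy"]-f*q[1]/-q[2]
E
python3 - <<'E'
from h import *
im=cv2.imread("pics/top0.png")
a=cv2.resize(im[155:255,170:330],None,fx=5,fy=5,interpolation=cv2.INTER_CUBIC)
cv2.imwrite("pics/topA.png",a)
a=cv2.resize(im[155:255,315:475],None,fx=5,fy=5,interpolation=cv2.INTER_CUBIC)
cv2.imwrite("pics/topB.png",a)
E
```

```text
(no output)
```

View pics/topA.png

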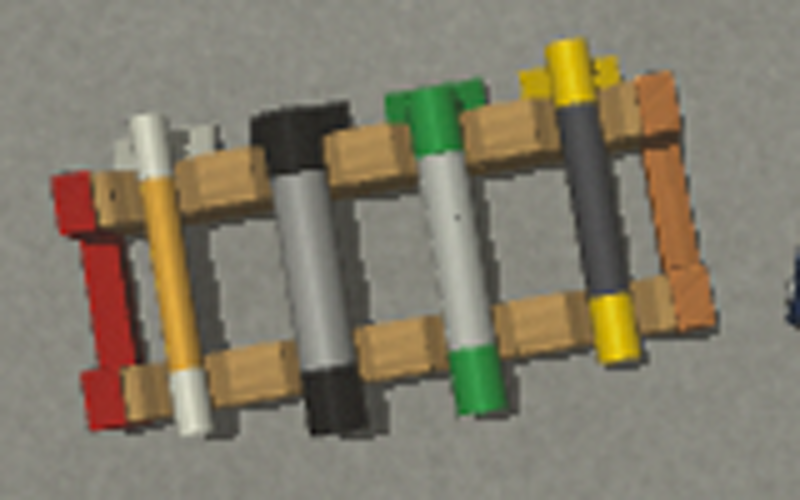

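View pics/topB.png

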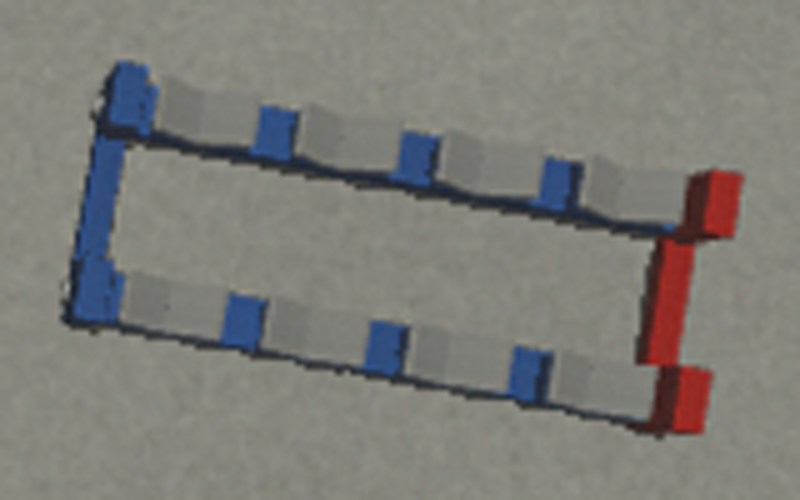

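Crop A gives the bar ends: white (149,116)-(194,434), black (290,112)-(338,432), green (436,88)-(484,410), yellow (567,42)-(618,362). Crop B gives the saw rack tooth tips: far row (275,132),(418,158),(562,184), near row (243,321),(387,347),(530,374).

```bash
cat > bars.py <<'E'
from h import *
from plant import optics
from scipy.optimize import least_squares
c=optics.capture("top")
P=lambda p,o,z: atz(c,(p[0]+.5)/5-.5+o,(p[1]+.5)/5-.5+155,z)
B=dict(white=((149,116),(194,434),.054),black=((290,112),(338,432),.063),green=((436,88),(484,410),.060),yellow=((567,42),(618,362),.057))
for k,(a,b,z) in B.items():
    a,b=P(a,170,z),P(b,170,z); d=a-b
    print(k,((a+b)/2).round(4),"len",np.linalg.norm(d).round(4),"yaw",np.degrees(np.arctan2(d[1],d[0])).round(2))
T=[(275,132),(418,158),(562,184),(243,321),(387,347),(530,374)]
W=np.array([P(t,315,.065)[:2] for t in T]); M=np.array([[.055,.08],[.055,0],[.055,-.08],[-.055,.08],[-.055,0],[-.055,-.08]])
def f(q):
    s,k=np.sin(q[2]),np.cos(q[2]); return (M@np.array([[k,s],[-s,k]])+q[:2]-W).ravel()
s=least_squares(f,[.5,-.2,0]); q=s.x; print("saw",q[:2].round(4),np.degrees(q[2]).round(2),(s.fun*1000).round(1))
for y in(-.12,-.04,.04,.12): print(y,(q[:2]+[-np.sin(q[2])*y,np.cos(q[2])*y]).round(4))
from plant import r
print(atz(c,317,113,.03))
E
python3 bars.py
```

```text
white [0.4886 0.3197 0.054 ] len 0.1811 yaw 8.6
black [0.4893 0.2384 0.063 ] len 0.1808 yaw 8.77
green [0.5019 0.1573 0.06  ] len 0.1824 yaw 8.4
yellow [0.5281 0.0832 0.057 ] len 0.1824 yaw 8.67
saw [ 0.4971 -0.2129] -10.82 [ 1.5 -0.7  1.5 -0.3  1.5  0.4 -1.4  0.1 -1.7  0.5 -1.4  0.1]
-0.12 [ 0.4745 -0.3307]
-0.04 [ 0.4895 -0.2522]
0.04 [ 0.5046 -0.1736]
0.12 [ 0.5196 -0.095 ]
[ 0.77000134 -0.00273099  0.03      ]
```

```bash
cat > go.py <<'E'
import sys,numpy as np
from plant import r
from scipy.spatial.transform import Rotation as R
s=r.get_state(); x,y,z,yaw=map(float,sys.argv[1:5])
A=R.from_euler("xyz",s["eef_rot"],degrees=True)
d=A.inv().apply(np.array([x,y,z])-s["tcp_pos"])
q=[(A.inv()*R.from_euler("xyz",[180,0,w],degrees=True)).as_rotvec(degrees=True) for w in (yaw,yaw+180)]
q=min(q,key=np.linalg.norm)
print("t",round(s["time_s"],2),"tcp",s["tcp_pos"].round(4),s["eef_rot"].round(2),"F",s["contact_force"].round(1),"w",round(s["gripper_width"],4),"j6",s["joints"][5].round(0))
print("xyz",(d/.03).round(3).tolist(),"rot",q.round(2).tolist(),"dist mm",round(1000*np.linalg.norm(d)))
E
python3 go.py 0.46 -0.213 0.28 -10.8; python3 -c "
from plant import optics
print(optics.capture('wrist')['hand_eye'])"
```

```text
t 0.15 tcp [ 0.1674 -0.6536  0.2259] [ 1.7993e+02 -1.0000e-02 -1.6564e+02] F [ 0.2 -0.  -0.4] w 0.0877 j6 -17.0
xyz [-13.092, 11.808, -1.792] rot [0.07, -0.03, 25.16] dist mm 532
[[ 5.91023160e-04  9.57622327e-01  2.88026265e-01  7.82706183e-02]
 [ 9.99999656e-01 -7.33417047e-04  3.86470247e-04  2.62994829e-04]
 [ 5.81335910e-04  2.88025937e-01 -9.57622432e-01 -1.58257657e-01]
 [ 0.00000000e+00  0.00000000e+00  0.00000000e+00  1.00000000e+00]]
```

```bash
python3 -m crank '[{"xyz":[-13.1,11.8,-1.8],"delta_rot":[0,0,25],"claw":0.4},{"xyz":[-13.1,11.8,-1.8],"delta_rot":[0,0,25],"claw":0.4},{"xyz":[-13.1,11.8,-1.8],"delta_rot":[0,0,25],"claw":0.4},{"xyz":[-13.1,11.8,-1.8],"delta_rot":[0,0,25],"claw":0.4},{"xyz":[-13.1,11.8,-1.8],"delta_rot":[0,0,25],"claw":0.4},{"xyz":[-13.1,11.8,-1.8],"delta_rot":[0,0,25],"claw":0.4},{"xyz":[-13.1,11.8,-1.8],"delta_rot":[0,0,25],"claw":0.4},{"xyz":[-13.1,11.8,-1.8],"delta_rot":[0,0,25],"claw":0.4},{"xyz":[-13.1,11.8,-1.8],"delta_rot":[0,0,25],"claw":0.4},{"xyz":[-13.1,11.8,-1.8],"delta_rot":[0,0,25],"claw":0.4},{"xyz":[-13.1,11.8,-1.8],"delta_rot":[0,0,25],"claw":0.4},{"xyz":[-13.1,11.8,-1.8],"delta_rot":[0,0,25],"claw":0.4},{"xyz":[-13.1,11.8,-1.8],"delta_rot":[0,0,25],"claw":0.4},{"xyz":[-13.1,11.8,-1.8],"delta_rot":[0,0,25],"claw":0.4}]'
python3 - <<'E'
from h import *
from plant import r,optics
import pickle
s=r.get_state(); c=optics.capture("wrist"); pickle.dump((s,c),open("w1.pkl","wb")); cv2.imwrite("pics/w1.png",c["img"])
E
python3 go.py 0.49 0.29 0.28 8.6
```

```text
time_s: 1.95
tcp_pos: [0.4601, -0.2139, 0.2805]
eef_rot: [-180.0, -0.0, 169.3]
contact_force: [-0.3, 0.3, -1.1]
gripper_width: 0.0529
gripper_force: 0.0
t 2.0 tcp [ 0.4601 -0.2138  0.2805] [-180.     -0.    169.32] F [0.4 0.2 0.6] w 0.0526 j6 -98.0
xyz [2.133, 16.688, 0.018] rot [-0.0, -0.0, -19.28] dist mm 505
```

View pics/w1.png

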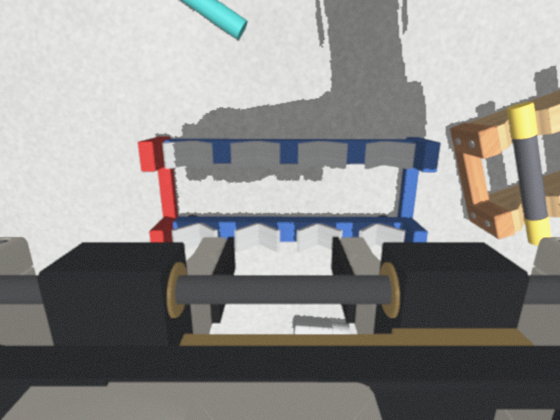

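Wrist view: saw-rack tooth tips are in the near row at (222,152),(289,152),(356,152) and the far row at (227,230),(287,231),(347,232). I'll cross-check these and move over the wooden rack.

```bash
cat >> h.py <<'E'
def wr(s,c):
    A=R.from_euler("xyz",s["eef_rot"],degrees=True).as_matrix(); H=c["hand_eye"]
    return A@H[:3,:3], s["tcp_pos"]+A@H[:3,3]
E
python3 - <<'E'
from h import *
import pickle
s,c=pickle.load(open("w1.pkl","rb"))
W=[atz(c,u,v,.065,*wr(s,c)) for u,v in [(227,230),(287,231),(347,232),(222,152),(289,152),(356,152)]]
W=np.array(W); print(W.round(4)); print(W.mean(0)[:2]); d=W[2]-W[0]+W[5]-W[3]; print(np.degrees(np.arctan2(-d[0],d[1])), np.linalg.norm(d)/2)
E
python3 -m crank '[{"xyz":[2.1,16.7,0],"delta_rot":[0,0,-19.3],"claw":0.4},{"xyz":[2.1,16.7,0],"delta_rot":[0,0,-19.3],"claw":0.4},{"xyz":[2.1,16.7,0],"delta_rot":[0,0,-19.3],"claw":0.4},{"xyz":[2.1,16.7,0],"delta_rot":[0,0,-19.3],"claw":0.4},{"xyz":[2.1,16.7,0],"delta_rot":[0,0,-19.3],"claw":0.4},{"xyz":[2.1,16.7,0],"delta_rot":[0,0,-19.3],"claw":0.4},{"xyz":[2.1,16.7,0],"delta_rot":[0,0,-19.3],"claw":0.4},{"xyz":[2.1,16.7,0],"delta_rot":[0,0,-19.3],"claw":0.4},{"xyz":[2.1,16.7,0],"delta_rot":[0,0,-19.3],"claw":0.4},{"xyz":[2.1,16.7,0],"delta_rot":[0,0,-19.3],"claw":0.4},{"xyz":[2.1,16.7,0],"delta_rot":[0,0,-19.3],"claw":0.4},{"xyz":[2.1,16.7,0],"delta_rot":[0,0,-19.3],"claw":0.4},{"xyz":[2.1,16.7,0],"delta_rot":[0,0,-19.3],"claw":0.4}]'
python3 go.py 0.4886 0.3197 0.12 8.6
python3 - <<'E'
from h import *
from plant import r,optics
import pickle
s=r.get_state(); c=optics.capture("wrist"); pickle.dump((s,c),open("w2.pkl","wb")); cv2.imwrite("pics/w2.png",c["img"])
E
```

```text
[[ 0.5206 -0.2975  0.065 ]
 [ 0.536  -0.2229  0.065 ]
 [ 0.5514 -0.1482  0.065 ]
 [ 0.4232 -0.2801  0.065 ]
 [ 0.4378 -0.2024  0.065 ]
 [ 0.4524 -0.1248  0.065 ]]
[ 0.48689315 -0.21265257]
-11.148730772566433 0.15522728020031354
time_s: 3.62
tcp_pos: [0.491, 0.2898, 0.281]
eef_rot: [180.0, 0.0, -171.4]
contact_force: [-0.4, -0.2, 0.4]
gripper_width: 0.0524
gripper_force: 0.0
t 3.62 tcp [0.491  0.2898 0.281 ] [ 1.7998e+02  3.0000e-02 -1.7139e+02] F [-0.4 -0.2  0.4] w 0.0524 j6 -132.0
xyz [-0.067, 0.994, 5.366] rot [0.02, 0.03, 0.01] dist mm 164
```

View pics/w2.png

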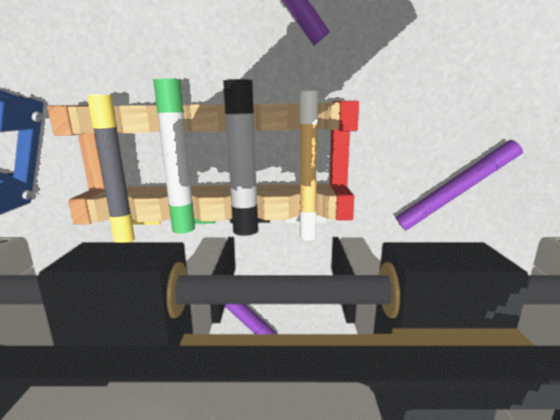

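Wrist view gives bar ends: white (309,92)-(307,239), black (238,80)-(244,233), green (168,79)-(181,231), yellow (101,95)-(121,241).

```bash
cat > chk.py <<'E'
from h import *
from plant import optics
import pickle
s,c=pickle.load(open("w2.pkl","rb"))
B=dict(white=((307,239),(309,92),.054,.01),black=((244,233),(238,80),.063,.016),green=((181,231),(168,79),.060,.014),yellow=((121,241),(101,95),.057,.012))
for k,(a,b,z,rr) in B.items():
    a,b=atz(c,*a,z+rr,*wr(s,c)),atz(c,*b,z+rr/2,*wr(s,c)); d=a-b
    print(k,((a+b)/2).round(4),"len",np.linalg.norm(d).round(4),"yaw",np.degrees(np.arctan2(d[1],d[0])).round(2))
t=optics.capture("top")
S=np.array([atz(t,u/5+314.6,v/5+154.6,.072)[:2] for u,v in [(133,95),(716,203),(99,290),(687,400)]])
print(S.round(4),S.mean(0))
E
python3 chk.py
```

```text
white [0.4848 0.3198 0.0615] len 0.1793 yaw 9.06
black [0.4835 0.24   0.075 ] len 0.1768 yaw 9.04
green [0.4943 0.1626 0.0705] len 0.1775 yaw 8.65
yellow [0.5222 0.0869 0.066 ] len 0.1766 yaw 8.48
[[ 0.5848 -0.0643]
 [ 0.5228 -0.3837]
 [ 0.4767 -0.0439]
 [ 0.4148 -0.3639]] [ 0.49974129 -0.21396101]
```

```bash
python3 -m crank '[{"xyz":[-0.07,1,1],"delta_rot":[0,0,0],"claw":0.4},{"xyz":[-0.07,1,3],"delta_rot":[0,0,0],"claw":0.4},{"xyz":[-0.07,1,5],"delta_rot":[0,0,0],"claw":0.4},{"xyz":[-0.07,1,6.2],"delta_rot":[0,0,0],"claw":0.4},{"xyz":[-0.07,1,7.2],"delta_rot":[0,0,0],"claw":0.4},{"xyz":[-0.07,1,7.8],"delta_rot":[0,0,0],"claw":0.4},{"xyz":[-0.07,1,8.2],"delta_rot":[0,0,0],"claw":0.4},{"xyz":[-0.07,1,8.2],"delta_rot":[0,0,0],"claw":0.4},{"xyz":[-0.07,1,8.2],"delta_rot":[0,0,0],"claw":1},{"xyz":[-0.07,1,8.2],"delta_rot":[0,0,0],"claw":1},{"xyz":[-0.07,1,8.2],"delta_rot":[0,0,0],"claw":1},{"xyz":[-0.07,1,8.2],"delta_rot":[0,0,0],"claw":1},{"xyz":[-0.07,1,8.2],"delta_rot":[0,0,0],"claw":1},{"xyz":[-0.07,1,8.2],"delta_rot":[0,0,0],"claw":1}]' 40
python3 go.py 0.476 -0.331 0.20 -10.9
```

```text
time_s: 5.48
tcp_pos: [0.4885, 0.3208, 0.0349]
eef_rot: [180.0, 0.0, -171.3]
contact_force: [-1.4, 0.8, 4.0]
gripper_width: 0.0191
gripper_force: 40.0
t 5.47 tcp [0.4885 0.3208 0.0349] [ 1.7998e+02  2.0000e-02 -1.7132e+02] F [-1.4  0.8  4. ] w 0.0191 j6 -134.0
xyz [3.69, -21.413, -5.511] rot [0.02, 0.02, 19.58] dist mm 673
```

```bash
python3 -m crank '[{"xyz":[0,0,-0.7],"delta_rot":[0,0,0],"claw":1},{"xyz":[0,0,-2],"delta_rot":[0,0,0],"claw":1},{"xyz":[0,0,-3.7],"delta_rot":[0,0,0],"claw":1},{"xyz":[0.2,-1,-5],"delta_rot":[0,0,1],"claw":1},{"xyz":[0.5,-3,-5.5],"delta_rot":[0,0,3],"claw":1},{"xyz":[0.8,-5,-5.5],"delta_rot":[0,0,5],"claw":1},{"xyz":[1.2,-7,-5.5],"delta_rot":[0,0,7],"claw":1},{"xyz":[1.6,-9,-5.5],"delta_rot":[0,0,9],"claw":1},{"xyz":[1.9,-11,-5.5],"delta_rot":[0,0,11],"claw":1},{"xyz":[2.2,-13,-5.5],"delta_rot":[0,0,13],"claw":1},{"xyz":[2.6,-15,-5.5],"delta_rot":[0,0,15],"claw":1},{"xyz":[2.9,-17,-5.5],"delta_rot":[0,0,17],"claw":1},{"xyz":[3.3,-19,-5.5],"delta_rot":[0,0,19],"claw":1},{"xyz":[3.6,-20.7,-5.5],"delta_rot":[0,0,19.6],"claw":1},{"xyz":[3.69,-21.4,-5.5],"delta_rot":[0,0,19.6],"claw":1},{"xyz":[3.69,-21.4,-5.5],"delta_rot":[0,0,19.6],"claw":1},{"xyz":[3.69,-21.4,-5.5],"delta_rot":[0,0,19.6],"claw":1}]'
python3 go.py 0.4758 -0.3312 0.037 -10.9
```

```text
time_s: 7.6
tcp_pos: [0.4749, -0.3301, 0.1984]
eef_rot: [179.9, -0.1, 169.0]
contact_force: [-0.5, 1.0, -6.5]
gripper_width: 0.0189
gripper_force: 40.0
t 7.6 tcp [ 0.4749 -0.3301  0.1984] [ 1.7995e+02 -1.2000e-01  1.6903e+02] F [-0.5  1.  -6.5] w 0.0189 j6 -85.0
xyz [-0.047, -0.034, 5.38] rot [0.05, -0.12, -0.07] dist mm 161
```

```bash
python3 -m crank '[{"xyz":[-0.03,-0.03,1],"delta_rot":[0,0,0],"claw":1},{"xyz":[-0.03,-0.03,2.7],"delta_rot":[0,0,0],"claw":1},{"xyz":[-0.03,-0.03,4],"delta_rot":[0,0,0],"claw":1},{"xyz":[-0.03,-0.03,4.7],"delta_rot":[0,0,0],"claw":1},{"xyz":[-0.03,-0.03,5.1],"delta_rot":[0,0,0],"claw":1},{"xyz":[-0.03,-0.03,5.1],"delta_rot":[0,0,0],"claw":1},{"xyz":[-0.03,-0.03,5.1],"delta_rot":[0,0,0],"claw":1}]'
python3 go.py 0.4758 -0.3312 0.0352 -10.9
python3 - <<'E'
from h import *
from plant import optics
t=optics.capture("top"); s=optics.capture("scene")
a=cv2.resize(t["img"][170:250,400:480],(560,560),interpolation=cv2.INTER_CUBIC)
b=cv2.resize(s["img"][95:215,120:260],(240,206)) 
cv2.imwrite("pics/t3.png",a)
E
```

```text
time_s: 8.48
tcp_pos: [0.4773, -0.3319, 0.0477]
eef_rot: [-180.0, 0.1, 169.1]
contact_force: [0.1, -0.4, -6.2]
gripper_width: 0.0191
gripper_force: 40.0
t 8.47 tcp [ 0.4773 -0.3319  0.0477] [-1.7998e+02  1.0000e-01  1.6911e+02] F [ 0.1 -0.4 -6.2] w 0.0191 j6 -85.0
xyz [0.055, 0.012, 0.416] rot [-0.02, 0.1, 0.01] dist mm 13
```

View pics/t3.png

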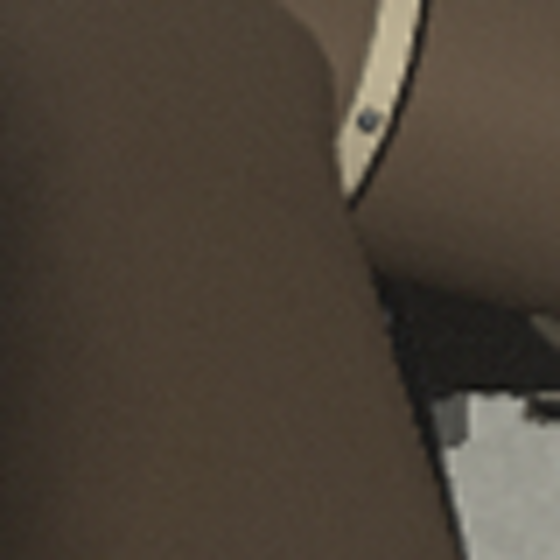

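The arm hides the place from the top camera, so I'll lower by feel.

```bash
python3 -m crank '[{"xyz":[0.03,0.01,0.12],"delta_rot":[0,0,0],"claw":1},{"xyz":[0.03,0.01,0.22],"delta_rot":[0,0,0],"claw":1},{"xyz":[0.03,0.01,0.3],"delta_rot":[0,0,0],"claw":1},{"xyz":[0.03,0.01,0.3],"delta_rot":[0,0,0],"claw":1},{"xyz":[0.03,0.01,0.3],"delta_rot":[0,0,0],"claw":1}]' ; python3 -m crank '[{"xyz":[0,0,0.05],"delta_rot":[0,0,0],"claw":1},{"xyz":[0,0,0.08],"delta_rot":[0,0,0],"claw":1},{"xyz":[0,0,0.08],"delta_rot":[0,0,0],"claw":1},{"xyz":[0,0,0.08],"delta_rot":[0,0,0],"claw":1}]' ; python3 go.py 0.4758 -0.3312 0.0352 -10.9
```

```text
time_s: 9.2
tcp_pos: [0.4757, -0.3314, 0.0376]
eef_rot: [-180.0, 0.0, 169.1]
contact_force: [0.8, 0.4, -5.4]
gripper_width: 0.0191
gripper_force: 40.0
time_s: 9.7
tcp_pos: [0.4759, -0.3317, 0.0356]
eef_rot: [-180.0, 0.0, 169.1]
contact_force: [-1.8, -3.3, -1.2]
gripper_width: 0.0187
gripper_force: 40.0
t 9.7 tcp [ 0.4759 -0.3317  0.0356] [-1.7998e+02  4.0000e-02  1.6908e+02] F [-1.8 -3.3 -1.2] w 0.0187 j6 -85.0
xyz [0.006, 0.017, 0.012] rot [-0.02, 0.04, -0.02] dist mm 1
```

```bash
python3 -m crank '[{"xyz":[0,0,0.02],"delta_rot":[0,0,0],"claw":0.7},{"xyz":[0,0,0.02],"delta_rot":[0,0,0],"claw":0.4},{"xyz":[0,0,0.02],"delta_rot":[0,0,0],"claw":0.4},{"xyz":[0,0,0.02],"delta_rot":[0,0,0],"claw":0.4},{"xyz":[0,0,0.02],"delta_rot":[0,0,0],"claw":0.4},{"xyz":[0,0,-0.7],"delta_rot":[0,0,0],"claw":0.4},{"xyz":[0,0,-2],"delta_rot":[0,0,0],"claw":0.4},{"xyz":[0,0,-4],"delta_rot":[0,0,0],"claw":0.4},{"xyz":[0,0,-5.5],"delta_rot":[0,0,0],"claw":0.4},{"xyz":[-0.4,2,-5.5],"delta_rot":[0,0,-1],"claw":0.4},{"xyz":[-0.8,4,-5.5],"delta_rot":[0,0,-3],"claw":0.4},{"xyz":[-1.2,6,-5.5],"delta_rot":[0,0,-5],"claw":0.4},{"xyz":[-1.5,8,-5.5],"delta_rot":[0,0,-8],"claw":0.4},{"xyz":[-1.8,10,-5.5],"delta_rot":[0,0,-11],"claw":0.4},{"xyz":[-2.2,12,-5.5],"delta_rot":[0,0,-14],"claw":0.4},{"xyz":[-2.6,14,-5.5],"delta_rot":[0,0,-16],"claw":0.4},{"xyz":[-3,16,-5.5],"delta_rot":[0,0,-18],"claw":0.4},{"xyz":[-3.3,18,-5.5],"delta_rot":[0,0,-19.5],"claw":0.4},{"xyz":[-3.3,18,-5.5],"delta_rot":[0,0,-19.5],"claw":0.4}]' ; python3 go.py 0.4893 0.2392 0.045 8.7
python3 - <<'E'
from h import *
from plant import optics
t=optics.capture("top")
a=cv2.resize(t["img"][160:250,170:330],(640,360),interpolation=cv2.INTER_CUBIC)
b=cv2.resize(t["img"][170:250,390:470],(560,560),interpolation=cv2.INTER_CUBIC)
cv2.imwrite("pics/t4.png",b)
E
```

```text
time_s: 12.08
tcp_pos: [0.6757, 0.1841, 0.1986]
eef_rot: [-180.0, -0.1, -171.2]
contact_force: [-1.0, 0.2, -0.6]
gripper_width: 0.0526
gripper_force: 0.0
t 12.07 tcp [0.6757 0.1841 0.1986] [-1.7999e+02 -6.0000e-02 -1.7120e+02] F [-1.   0.2 -0.6] w 0.0526 j6 -112.0
xyz [5.855, 2.768, 5.126] rot [-0.01, -0.06, 0.1] dist mm 248
```

View pics/t4.png

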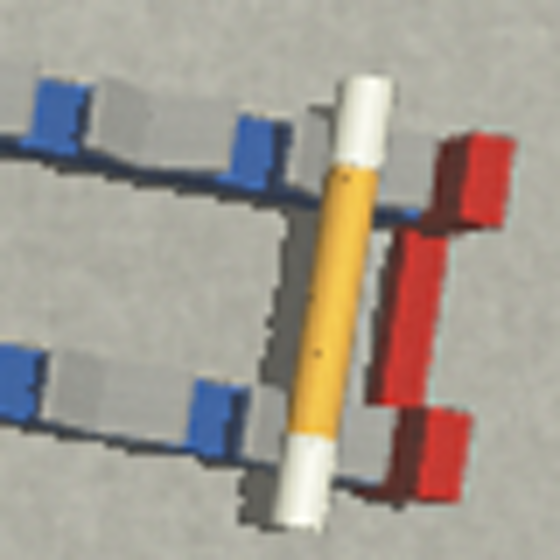

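The white bar lies in the red-end place, with ends at crop (367,76) and (300,528). Both ends stick out past the saddles.

```bash
python3 - <<'E'
from h import *
from plant import optics
t=optics.capture("top")
P=lambda u,v,z: atz(t,(u+.5)/7-.5+390,(v+.5)/7-.5+170,z)
a,b=P(367,76,.054),P(300,528,.054);print((a+b)/2,np.linalg.norm(a-b),np.degrees(np.arctan2(*(a-b)[1::-1])))
E
python3 go.py 0.4893 0.2392 0.20 8.7
```

```text
[ 0.47635578 -0.33277746  0.054     ] 0.18321294996903012 -10.272848589593169
t 12.18 tcp [0.6749 0.1808 0.1993] [-1.7997e+02 -8.0000e-02 -1.7136e+02] F [ 0.2 -0.5  0.1] w 0.0528 j6 -112.0
xyz [5.823, 2.855, -0.017] rot [-0.03, -0.08, -0.06] dist mm 195
```

```bash
python3 -m crank '[{"xyz":[1.5,0.8,0],"delta_rot":[0,0,0],"claw":0.35},{"xyz":[3.2,1.6,0],"delta_rot":[0,0,0],"claw":0.35},{"xyz":[4.8,2.4,0],"delta_rot":[0,0,0],"claw":0.35},{"xyz":[5.82,2.86,0.5],"delta_rot":[0,0,0],"claw":0.35},{"xyz":[5.82,2.86,1],"delta_rot":[0,0,0],"claw":0.35},{"xyz":[5.82,2.86,1.5],"delta_rot":[0,0,0],"claw":0.35},{"xyz":[5.82,2.86,3],"delta_rot":[0,0,0],"claw":0.35},{"xyz":[5.82,2.86,4.2],"delta_rot":[0,0,0],"claw":0.35},{"xyz":[5.82,2.86,4.9],"delta_rot":[0,0,0],"claw":0.35},{"xyz":[5.82,2.86,5.17],"delta_rot":[0,0,0],"claw":0.35},{"xyz":[5.82,2.86,5.17],"delta_rot":[0,0,0],"claw":0.35},{"xyz":[5.82,2.86,5.17],"delta_rot":[0,0,0],"claw":1},{"xyz":[5.82,2.86,5.17],"delta_rot":[0,0,0],"claw":1},{"xyz":[5.82,2.86,5.17],"delta_rot":[0,0,0],"claw":1},{"xyz":[5.82,2.86,5.17],"delta_rot":[0,0,0],"claw":1},{"xyz":[5.82,2.86,5.17],"delta_rot":[0,0,0],"claw":1}]' 40
python3 go.py 0.4909 -0.2530 0.20 -10.8
```

```text
time_s: 14.18
tcp_pos: [0.4902, 0.2399, 0.0458]
eef_rot: [179.9, 0.1, -171.4]
contact_force: [-4.3, 4.1, 4.8]
gripper_width: 0.0311
gripper_force: 40.0
t 14.18 tcp [0.4902 0.2399 0.0458] [ 1.7993e+02  8.0000e-02 -1.7139e+02] F [-4.3  4.1  4.8] w 0.0311 j6 -128.0
xyz [2.428, -16.241, -5.165] rot [0.09, 0.07, 19.41] dist mm 516
```

```bash
python3 -m crank '[{"xyz":[0,0,-0.7],"delta_rot":[0,0,0],"claw":1},{"xyz":[0,0,-2],"delta_rot":[0,0,0],"claw":1},{"xyz":[0,0,-3.7],"delta_rot":[0,0,0],"claw":1},{"xyz":[0.2,-1,-4.8],"delta_rot":[0,0,1],"claw":1},{"xyz":[0.5,-3,-5.1],"delta_rot":[0,0,3],"claw":1},{"xyz":[0.8,-5,-5.1],"delta_rot":[0,0,6],"claw":1},{"xyz":[1.1,-7,-5.1],"delta_rot":[0,0,9],"claw":1},{"xyz":[1.4,-9,-5.1],"delta_rot":[0,0,12],"claw":1},{"xyz":[1.7,-11,-5.1],"delta_rot":[0,0,15],"claw":1},{"xyz":[2,-13,-5.1],"delta_rot":[0,0,17],"claw":1},{"xyz":[2.3,-15,-5.1],"delta_rot":[0,0,19],"claw":1},{"xyz":[2.4,-16,-5.1],"delta_rot":[0,0,19.4],"claw":1},{"xyz":[2.4,-16.24,-5.1],"delta_rot":[0,0,19.4],"claw":1},{"xyz":[2.4,-16.24,-5.1],"delta_rot":[0,0,19.4],"claw":1},{"xyz":[2.4,-16.24,-4],"delta_rot":[0,0,19.4],"claw":1},{"xyz":[2.4,-16.24,-2.5],"delta_rot":[0,0,19.4],"claw":1},{"xyz":[2.4,-16.24,-1.2],"delta_rot":[0,0,19.4],"claw":1},{"xyz":[2.4,-16.24,-0.5],"delta_rot":[0,0,19.4],"claw":1},{"xyz":[2.4,-16.24,-0.5],"delta_rot":[0,0,19.4],"claw":1},{"xyz":[2.4,-16.24,-0.5],"delta_rot":[0,0,19.4],"claw":1}]'
python3 go.py 0.4918 -0.2535 0.0442 -10.8
```

```text
time_s: 16.68
tcp_pos: [0.492, -0.2531, 0.0611]
eef_rot: [-180.0, 0.1, 169.2]
contact_force: [-0.4, -0.4, -2.5]
gripper_width: 0.0311
gripper_force: 40.0
t 16.68 tcp [ 0.492  -0.2531  0.0611] [-1.7999e+02  7.0000e-02  1.6925e+02] F [-0.4 -0.4 -2.5] w 0.0311 j6 -94.0
xyz [0.005, -0.015, 0.564] rot [-0.01, 0.07, 0.05] dist mm 17
```

```bash
python3 -m crank '[{"xyz":[0,-0.02,0.15],"delta_rot":[0,0,0],"claw":1},{"xyz":[0,-0.02,0.3],"delta_rot":[0,0,0],"claw":1},{"xyz":[0,-0.02,0.42],"delta_rot":[0,0,0],"claw":1},{"xyz":[0,-0.02,0.42],"delta_rot":[0,0,0],"claw":1},{"xyz":[0,-0.02,0.42],"delta_rot":[0,0,0],"claw":1}]' ; python3 -m crank '[{"xyz":[0,0,0.04],"delta_rot":[0,0,0],"claw":1},{"xyz":[0,0,0.07],"delta_rot":[0,0,0],"claw":1},{"xyz":[0,0,0.07],"delta_rot":[0,0,0],"claw":1},{"xyz":[0,0,0.07],"delta_rot":[0,0,0],"claw":1}]'
```

```text
time_s: 17.3
tcp_pos: [0.4911, -0.2542, 0.0475]
eef_rot: [-180.0, -0.0, 169.2]
contact_force: [-0.2, -0.6, -3.1]
gripper_width: 0.0309
gripper_force: 40.0
time_s: 17.8
tcp_pos: [0.4914, -0.2543, 0.0462]
eef_rot: [-180.0, 0.1, 169.2]
contact_force: [-2.2, 1.3, 5.6]
gripper_width: 0.031
gripper_force: 39.9
```

Contact is felt (+8 N), so I'll release and move above the green bar.

```bash
python3 -m crank '[{"xyz":[0,0,0],"delta_rot":[0,0,0],"claw":0.6},{"xyz":[0,0,0],"delta_rot":[0,0,0],"claw":0.35},{"xyz":[0,0,0],"delta_rot":[0,0,0],"claw":0.35},{"xyz":[0,0,0],"delta_rot":[0,0,0],"claw":0.35},{"xyz":[0,0,0],"delta_rot":[0,0,0],"claw":0.35},{"xyz":[0,0,-0.7],"delta_rot":[0,0,0],"claw":0.35},{"xyz":[0,0,-2],"delta_rot":[0,0,0],"claw":0.35},{"xyz":[0,0,-4],"delta_rot":[0,0,0],"claw":0.35},{"xyz":[0,0,-5.1],"delta_rot":[0,0,0],"claw":0.35},{"xyz":[0.4,2,-5.1],"delta_rot":[0,0,-2],"claw":0.35},{"xyz":[0.8,4,-5.1],"delta_rot":[0,0,-5],"claw":0.35},{"xyz":[1.2,6,-5.1],"delta_rot":[0,0,-8],"claw":0.35},{"xyz":[1.6,8,-5.1],"delta_rot":[0,0,-11],"claw":0.35},{"xyz":[1.9,10,-5.1],"delta_rot":[0,0,-14],"claw":0.35},{"xyz":[2.2,12,-5.1],"delta_rot":[0,0,-17],"claw":0.35},{"xyz":[2.2,13,-5.1],"delta_rot":[0,0,-19.4],"claw":0.35},{"xyz":[2.2,13.4,-5.1],"delta_rot":[0,0,-19.4],"claw":0.35},{"xyz":[2.2,13.4,-5.1],"delta_rot":[0,0,-19.4],"claw":0.35},{"xyz":[2.2,13.4,-5.1],"delta_rot":[0,0,-19.4],"claw":0.35}]' ; python3 go.py 0.5019 0.1595 0.0412 8.6
python3 - <<'E'
from h import *
from plant import r,optics
t=optics.capture("top"); a=cv2.resize(t["img"][165:245,320:480],(800,400),interpolation=cv2.INTER_CUBIC)
cv2.imwrite("pics/t5.png",a)
E
```

```text
time_s: 20.18
tcp_pos: [0.5016, 0.152, 0.1983]
eef_rot: [-180.0, -0.0, -171.5]
contact_force: [-0.0, -0.3, 0.2]
gripper_width: 0.0571
gripper_force: 0.0
t 20.18 tcp [0.5016 0.152  0.1983] [-1.7999e+02 -2.0000e-02 -1.7150e+02] F [-0.  -0.3  0.2] w 0.0571 j6 -120.0
xyz [-0.05, 0.246, 5.236] rot [-0.01, -0.02, -0.1] dist mm 157
```

View pics/t5.png

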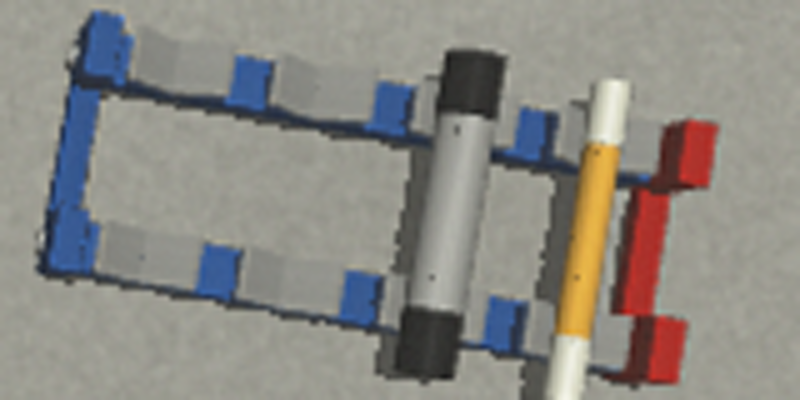

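Black is seated in place 2, with ends at crop (474,50) and (427,378). Next is green.

```bash
python3 -m crank '[{"xyz":[-0.05,0.25,1],"delta_rot":[0,0,0],"claw":0.35},{"xyz":[-0.05,0.25,2.7],"delta_rot":[0,0,0],"claw":0.35},{"xyz":[-0.05,0.25,4],"delta_rot":[0,0,0],"claw":0.35},{"xyz":[-0.05,0.25,4.8],"delta_rot":[0,0,0],"claw":0.35},{"xyz":[-0.05,0.25,5.23],"delta_rot":[0,0,0],"claw":0.35},{"xyz":[-0.05,0.25,5.23],"delta_rot":[0,0,0],"claw":0.35},{"xyz":[-0.05,0.25,5.23],"delta_rot":[0,0,0],"claw":0.35},{"xyz":[-0.05,0.25,5.23],"delta_rot":[0,0,0],"claw":1},{"xyz":[-0.05,0.25,5.23],"delta_rot":[0,0,0],"claw":1},{"xyz":[-0.05,0.25,5.23],"delta_rot":[0,0,0],"claw":1},{"xyz":[-0.05,0.25,5.23],"delta_rot":[0,0,0],"claw":1},{"xyz":[-0.05,0.25,5.23],"delta_rot":[0,0,0],"claw":1}]' 40
python3 go.py 0.5061 -0.1755 0.20 -10.8
```

```text
time_s: 21.72
tcp_pos: [0.5022, 0.1608, 0.0417]
eef_rot: [180.0, 0.0, -171.4]
contact_force: [-2.1, 0.6, 3.2]
gripper_width: 0.0268
gripper_force: 40.0
t 21.73 tcp [0.5022 0.1608 0.0417] [ 1.7999e+02  1.0000e-02 -1.7142e+02] F [-2.1  0.6  3.2] w 0.0268 j6 -121.0
xyz [1.544, -11.105, -5.279] rot [0.01, 0.01, 19.38] dist mm 372
```

```bash
python3 -m crank '[{"xyz":[0,0,-0.7],"delta_rot":[0,0,0],"claw":1},{"xyz":[0,0,-2],"delta_rot":[0,0,0],"claw":1},{"xyz":[0,0,-3.7],"delta_rot":[0,0,0],"claw":1},{"xyz":[0.1,-1,-4.9],"delta_rot":[0,0,1],"claw":1},{"xyz":[0.4,-3,-5.2],"delta_rot":[0,0,5],"claw":1},{"xyz":[0.7,-5,-5.2],"delta_rot":[0,0,9],"claw":1},{"xyz":[1,-7,-5.2],"delta_rot":[0,0,13],"claw":1},{"xyz":[1.3,-9,-5.2],"delta_rot":[0,0,17],"claw":1},{"xyz":[1.5,-10.6,-5.2],"delta_rot":[0,0,19.4],"claw":1},{"xyz":[1.54,-11.1,-5.2],"delta_rot":[0,0,19.4],"claw":1},{"xyz":[1.54,-11.1,-5.2],"delta_rot":[0,0,19.4],"claw":1},{"xyz":[1.54,-11.1,-4],"delta_rot":[0,0,19.4],"claw":1},{"xyz":[1.54,-11.1,-2.5],"delta_rot":[0,0,19.4],"claw":1},{"xyz":[1.54,-11.1,-1.2],"delta_rot":[0,0,19.4],"claw":1},{"xyz":[1.54,-11.1,-0.5],"delta_rot":[0,0,19.4],"claw":1},{"xyz":[1.54,-11.1,-0.3],"delta_rot":[0,0,19.4],"claw":1},{"xyz":[1.54,-11.1,-0.15],"delta_rot":[0,0,19.4],"claw":1},{"xyz":[1.54,-11.1,-0.15],"delta_rot":[0,0,19.4],"claw":1},{"xyz":[1.54,-11.1,-0.15],"delta_rot":[0,0,19.4],"claw":1}]'
python3 go.py 0.5064 -0.1755 0.0412 -10.8
```

```text
time_s: 24.1
tcp_pos: [0.5066, -0.1754, 0.0468]
eef_rot: [180.0, 0.1, 169.2]
contact_force: [-0.0, 0.8, -3.6]
gripper_width: 0.0272
gripper_force: 39.9
t 24.1 tcp [ 0.5066 -0.1754  0.0468] [1.7998e+02 9.0000e-02 1.6918e+02] F [-0.   0.8 -3.6] w 0.0272 j6 -103.0
xyz [0.008, -0.005, 0.187] rot [0.02, 0.09, -0.02] dist mm 6
```

```bash
python3 -m crank '[{"xyz":[0,0,0.06],"delta_rot":[0,0,0],"claw":1},{"xyz":[0,0,0.12],"delta_rot":[0,0,0],"claw":1},{"xyz":[0,0,0.14],"delta_rot":[0,0,0],"claw":1},{"xyz":[0,0,0.14],"delta_rot":[0,0,0],"claw":1},{"xyz":[0,0,0.14],"delta_rot":[0,0,0],"claw":1}]' ; python3 -m crank '[{"xyz":[0,0,0.02],"delta_rot":[0,0,0],"claw":1},{"xyz":[0,0,0.03],"delta_rot":[0,0,0],"claw":1},{"xyz":[0,0,0.03],"delta_rot":[0,0,0],"claw":1}]'
```

```text
time_s: 24.72
tcp_pos: [0.5063, -0.1756, 0.0421]
eef_rot: [-180.0, 0.0, 169.2]
contact_force: [-2.2, 0.0, 3.7]
gripper_width: 0.027
gripper_force: 39.9
time_s: 25.1
tcp_pos: [0.5064, -0.1756, 0.0419]
eef_rot: [-180.0, 0.1, 169.2]
contact_force: [-4.6, 0.9, 13.5]
gripper_width: 0.0269
gripper_force: 39.9
```

```bash
python3 -m crank '[{"xyz":[0,0,0],"delta_rot":[0,0,0],"claw":0.6},{"xyz":[0,0,0],"delta_rot":[0,0,0],"claw":0.4},{"xyz":[0,0,0],"delta_rot":[0,0,0],"claw":0.4},{"xyz":[0,0,0],"delta_rot":[0,0,0],"claw":0.4},{"xyz":[0,0,0],"delta_rot":[0,0,0],"claw":0.4},{"xyz":[0,0,-0.7],"delta_rot":[0,0,0],"claw":0.4},{"xyz":[0,0,-2],"delta_rot":[0,0,0],"claw":0.4},{"xyz":[0,0,-4],"delta_rot":[0,0,0],"claw":0.4},{"xyz":[0,0,-5.2],"delta_rot":[0,0,0],"claw":0.4},{"xyz":[0.2,2,-5.2],"delta_rot":[0,0,-4],"claw":0.4},{"xyz":[0.4,4,-5.2],"delta_rot":[0,0,-9],"claw":0.4},{"xyz":[0.6,6,-5.2],"delta_rot":[0,0,-14],"claw":0.4},{"xyz":[0.9,8,-5.2],"delta_rot":[0,0,-19],"claw":0.4},{"xyz":[0.91,8.65,-5.2],"delta_rot":[0,0,-19.4],"claw":0.4},{"xyz":[0.91,8.65,-5.2],"delta_rot":[0,0,-19.4],"claw":0.4},{"xyz":[0.91,8.65,-5.2],"delta_rot":[0,0,-19.4],"claw":0.4}]' ; python3 go.py 0.5281 0.0845 0.0382 8.6
```

```text
time_s: 27.1
tcp_pos: [0.5278, 0.0837, 0.1967]
eef_rot: [-180.0, -0.0, -171.5]
contact_force: [-0.1, 0.1, 0.6]
gripper_width: 0.0525
gripper_force: 0.0
t 27.1 tcp [0.5278 0.0837 0.1967] [-1.7999e+02 -4.0000e-02 -1.7148e+02] F [-0.1  0.1  0.6] w 0.0525 j6 -112.0
xyz [-0.018, 0.025, 5.283] rot [-0.01, -0.04, -0.08] dist mm 158
```

```bash
python3 -m crank '[{"xyz":[0,0.03,1],"delta_rot":[0,0,0],"claw":0.4},{"xyz":[0,0.03,2.7],"delta_rot":[0,0,0],"claw":0.4},{"xyz":[0,0.03,4],"delta_rot":[0,0,0],"claw":0.4},{"xyz":[0,0.03,4.8],"delta_rot":[0,0,0],"claw":0.4},{"xyz":[0,0.03,5.28],"delta_rot":[0,0,0],"claw":0.4},{"xyz":[0,0.03,5.28],"delta_rot":[0,0,0],"claw":0.4},{"xyz":[0,0.03,5.28],"delta_rot":[0,0,0],"claw":0.4},{"xyz":[0,0.03,5.28],"delta_rot":[0,0,0],"claw":1},{"xyz":[0,0.03,5.28],"delta_rot":[0,0,0],"claw":1},{"xyz":[0,0.03,5.28],"delta_rot":[0,0,0],"claw":1},{"xyz":[0,0.03,5.28],"delta_rot":[0,0,0],"claw":1},{"xyz":[0,0.03,5.28],"delta_rot":[0,0,0],"claw":1},{"xyz":[0,0.03,5.28],"delta_rot":[0,0,0],"claw":1}]' 50
python3 go.py 0.5212 -0.0970 0.20 -10.8
```

```text
time_s: 28.72
tcp_pos: [0.5282, 0.0843, 0.0389]
eef_rot: [-179.9, -0.0, -171.4]
contact_force: [1.8, -7.9, 2.1]
gripper_width: 0.0228
gripper_force: 50.0
t 28.73 tcp [0.5282 0.0843 0.0389] [-1.7991e+02 -1.0000e-02 -1.7139e+02] F [ 1.8 -7.9  2.1] w 0.0228 j6 -112.0
xyz [1.135, -5.948, -5.36] rot [-0.09, 0.01, 19.41] dist mm 243
```

```bash
python3 -m crank '[{"xyz":[0,0,-0.7],"delta_rot":[0,0,0],"claw":1},{"xyz":[0,0,-2],"delta_rot":[0,0,0],"claw":1},{"xyz":[0,0,-3.7],"delta_rot":[0,0,0],"claw":1},{"xyz":[0.1,-0.7,-4.9],"delta_rot":[0,0,2],"claw":1},{"xyz":[0.4,-2,-5.2],"delta_rot":[0,0,7],"claw":1},{"xyz":[0.8,-4,-5.2],"delta_rot":[0,0,13],"claw":1},{"xyz":[1.1,-5.5,-5.2],"delta_rot":[0,0,19],"claw":1},{"xyz":[1.13,-5.95,-5.2],"delta_rot":[0,0,19.4],"claw":1},{"xyz":[1.13,-5.95,-5.2],"delta_rot":[0,0,19.4],"claw":1},{"xyz":[1.13,-5.95,-5.2],"delta_rot":[0,0,19.4],"claw":1},{"xyz":[1.13,-5.95,-4],"delta_rot":[0,0,19.4],"claw":1},{"xyz":[1.13,-5.95,-2.5],"delta_rot":[0,0,19.4],"claw":1},{"xyz":[1.13,-5.95,-1.2],"delta_rot":[0,0,19.4],"claw":1},{"xyz":[1.13,-5.95,-0.5],"delta_rot":[0,0,19.4],"claw":1},{"xyz":[1.13,-5.95,-0.3],"delta_rot":[0,0,19.4],"claw":1},{"xyz":[1.13,-5.95,-0.15],"delta_rot":[0,0,19.4],"claw":1},{"xyz":[1.13,-5.95,-0.15],"delta_rot":[0,0,19.4],"claw":1},{"xyz":[1.13,-5.95,-0.15],"delta_rot":[0,0,19.4],"claw":1}]'
python3 go.py 0.5213 -0.0970 0.0382 -10.8
```

```text
time_s: 30.98
tcp_pos: [0.5216, -0.096, 0.0438]
eef_rot: [180.0, 0.1, 169.2]
contact_force: [0.1, 0.4, -6.4]
gripper_width: 0.023
gripper_force: 50.0
t 30.98 tcp [ 0.5216 -0.096   0.0438] [1.7997e+02 8.0000e-02 1.6918e+02] F [ 0.1  0.4 -6.4] w 0.023 j6 -112.0
xyz [0.003, -0.035, 0.187] rot [0.03, 0.08, -0.02] dist mm 6
```

```bash
python3 -m crank '[{"xyz":[0,-0.03,0.06],"delta_rot":[0,0,0],"claw":1},{"xyz":[0,-0.03,0.12],"delta_rot":[0,0,0],"claw":1},{"xyz":[0,-0.03,0.14],"delta_rot":[0,0,0],"claw":1},{"xyz":[0,-0.03,0.14],"delta_rot":[0,0,0],"claw":1},{"xyz":[0,-0.03,0.14],"delta_rot":[0,0,0],"claw":1}]' ; python3 -m crank '[{"xyz":[0,0,0.02],"delta_rot":[0,0,0],"claw":1},{"xyz":[0,0,0.03],"delta_rot":[0,0,0],"claw":1},{"xyz":[0,0,0.03],"delta_rot":[0,0,0],"claw":1}]'
```

```text
time_s: 31.6
tcp_pos: [0.521, -0.097, 0.0393]
eef_rot: [180.0, 0.0, 169.2]
contact_force: [-2.7, 0.4, 3.1]
gripper_width: 0.0224
gripper_force: 50.0
time_s: 31.98
tcp_pos: [0.5211, -0.0969, 0.039]
eef_rot: [180.0, 0.1, 169.2]
contact_force: [-5.3, 3.0, 13.2]
gripper_width: 0.023
gripper_force: 50.0
```

```bash
python3 -m crank '[{"xyz":[0,0,0],"delta_rot":[0,0,0],"claw":0.6},{"xyz":[0,0,0],"delta_rot":[0,0,0],"claw":0.4},{"xyz":[0,0,0],"delta_rot":[0,0,0],"claw":0.4},{"xyz":[0,0,0],"delta_rot":[0,0,0],"claw":0.4},{"xyz":[0,0,0],"delta_rot":[0,0,0],"claw":0.4},{"xyz":[0,0,-0.7],"delta_rot":[0,0,0],"claw":0.4},{"xyz":[0,0,-2],"delta_rot":[0,0,0],"claw":0.4},{"xyz":[0,0,-4],"delta_rot":[0,0,0],"claw":0.4},{"xyz":[0,0,-5.2],"delta_rot":[0,0,0],"claw":0.4},{"xyz":[0.2,2,-5.2],"delta_rot":[0,0,-4],"claw":0.4},{"xyz":[0.4,4,-5.2],"delta_rot":[0,0,-9],"claw":0.4},{"xyz":[0.6,6,-5.2],"delta_rot":[0,0,-14],"claw":0.4},{"xyz":[0.9,8,-5.2],"delta_rot":[0,0,-19],"claw":0.4},{"xyz":[1.2,10,-5.2],"delta_rot":[0,0,-19.4],"claw":0.4},{"xyz":[1.2,11,-5.2],"delta_rot":[0,0,-19.4],"claw":0.4},{"xyz":[1.2,11,-5.2],"delta_rot":[0,0,-19.4],"claw":0.4}]'
python3 - <<'E'
from h import *
from plant import r,optics
t=optics.capture("top"); a=cv2.resize(t["img"][85:245,310:480],(595,560),interpolation=cv2.INTER_CUBIC)
cv2.imwrite("pics/t6.png",a)
c=optics.capture("scene"); cv2.imwrite("pics/s6.png",cv2.resize(c["img"][90:290,110:310],(600,600),interpolation=cv2.INTER_CUBIC))
E
```

```text
time_s: 33.98
tcp_pos: [0.5476, 0.2357, 0.1932]
eef_rot: [-180.0, -0.0, -171.3]
contact_force: [-0.3, -0.5, 0.1]
gripper_width: 0.0523
gripper_force: 0.0
```

View pics/t6.png

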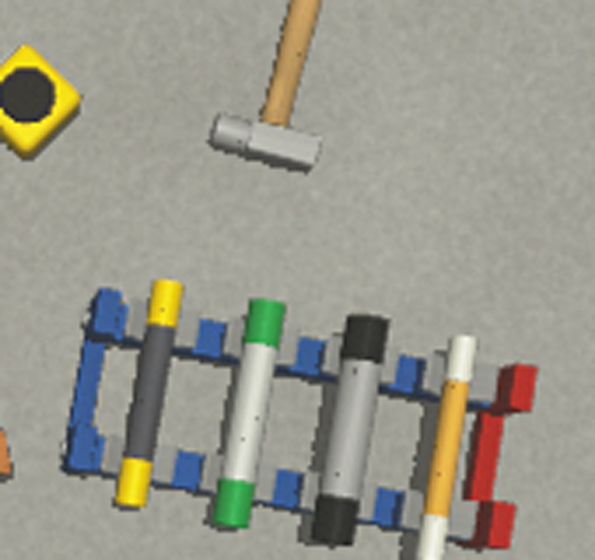

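View pics/s6.png

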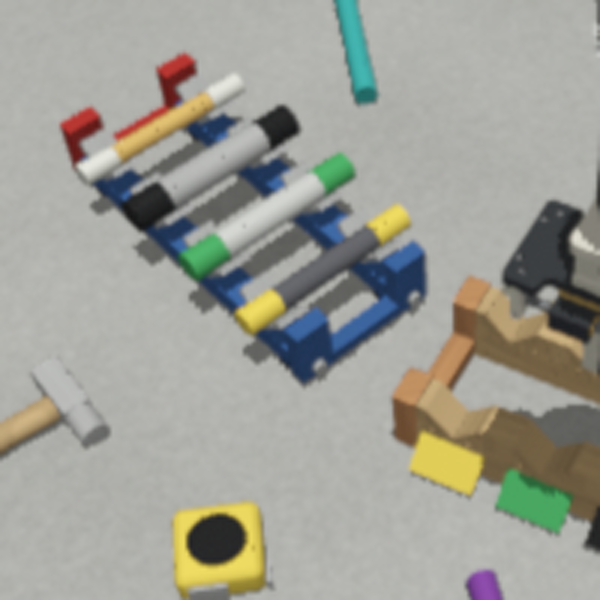

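Both views show all four bars seated and centred in the order white, black, green, yellow from the red end. The tape is where it was and the arm is clear.

```bash
python3 -c "
from plant import job
print(job.close_job())"
```

```text
the job is handed in; nothing more can be done
None
```

I moved all four bars to the saw rack (white, black, green, yellow from the red end) and handed the job in at about 34 s; the final pictures show them seated and centred, with the tape measure where it was, but no verdict was returned.

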